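# Clamp a travel clock in the sprung holder

### The job

Clamp the little brass travel clock, dial up, in the blue sprung holder: draw the red handle out to its stop until the yellow drop pin falls and locks the jaw open, lay the clock lengthwise on the bed between the steel jaws, then lift the pin so that the jaw springs shut on the clock, and let go. The holder only stands on rubber feet, so do not drag it along by yanking at the stop, never turn the clock over, and leave the other things on the counter where they are.

Things in the scene. Friction and masses are not known exactly. Their poses are not given: they have to be found in the camera images.
- holder: Blue cast clock holder, 200 long, on rubber feet on a fixed black board (215 x 100 x 6). Origin: counter surface (z = 0) under its mid-line. +x runs level along it from the red handle to the fixed jaw, z up; the handle is drawn out towards -x. It slides on the board if pulled along its length with over 24 N; dragging it over 10 mm fails. Moved and turned anew each time.
- bed (a point): On top of the bed (holder x = +42, y = 0, 40 above the counter): lay the clock's underside centred here, 5 short of the fixed jaw; the jaw pushes it home. Axes as the holder's. The bed runs from holder x = -2 to +75, is 30 wide and stands clear on both sides, so fingers can reach down beside it.
- fixed_jaw (a point): Centre of the fixed steel jaw's face, at holder x = +75, 53 above the counter; the jaw is 44 wide and reaches from 40 to 66. The moving steel jaw opposite is as wide, reaches from 42 to 67, and is 12 thick. Axes as the holder's.
- handle (a point): Grasp point on the upright red handle, a plain fin 12 thick (along holder x), 30 wide (y), reaching from 34 to 88 above the counter; the point is mid-fin, 73 above the counter. Axes as the holder's. A level steel rod, 11 diameter, top 46 above the counter, joins it to the moving jaw through the latch housing; with the jaw home the gap from fin to housing is 34.
- jaw (a joint): Handle, rod and moving jaw drawn out towards holder -x, in m; 0 = home (jaw faces 25 apart). Spring pull 5 N at home rising to 9 N, plus drag of 35 N per m/s; let go, it springs back. The stop is firm but concealed, set anew each time between 0.046 and 0.062: feel for it (force climbs abruptly) or watch the pin drop. With the clock clamped lengthwise it reads 0.031.
- pin (a joint): Height of the yellow drop pin, in m; 0 = riding on the rod, -0.008 = dropped in, jaw locked open. It falls by its own weight once the jaw is within 2 mm of its stop; let go of the handle and the jaw creeps back 2 mm and hangs on the pin. Lifted above 0 (at most +0.015) it frees the jaw, which shuts at once; let go, the pin rests on the rod again near 0.
- pin_knob (a point): Centre of the round upright yellow knob of the drop pin, 18 diameter, 27 tall, at holder x = -56, y = 0; 70 above the counter when riding, 62 when dropped. Axes as the holder's. The blue latch housing under it spans holder x = -80 to -32, is 36 wide, and its top is 50 above the counter (brass collar to 53).
- clock_center (a point): Centre of the loose brass travel clock, a box 56 long (its x) x 44 wide (its y) x 30 high (its z, the dial side, up), 0.15 to 0.3 kg; the point lies 15 above its underside. It starts flat on the counter.
- ring_box: closed square ring box, 50 x 50 x 39, dark with a wine-red lid. A bystander, origin at its underside; leave it.
- tin: round aluminium polish tin, 62 diameter, 30 high. A bystander, origin at its underside; leave it.
- loupe: black waisted eyeglass loupe standing upright, 34 diameter, 32 high. A bystander, origin at its underside; leave it.
- driver: screwdriver with orange handle, 150 long, lying. A bystander, origin at its underside; leave it.
- mug: blue mug, 76 diameter, 85 high. A bystander, origin at its underside; leave it.
- medal: round copper medal with a white centre, 52 diameter, 8 high, lying flat. A bystander, origin at its underside; leave it.
Not all that is in view belongs to the job. What is shaped like the part that bears clock_center but orange or turquoise is not meant.

How it is judged:
By the outcome, as a careful person would: the job done as asked, in the order asked, and still so for the second after the job is handed in, with the robot touching nothing.
It also fails if it takes over 58 s, if anything falls off the work surface, if the arm or the gripper's body presses on something with over 40 N, if the wrist force passes 120 N, or if a joint passes its speed limit or range.

### The arm

A 6-joint arm with a two-finger parallel gripper is mounted at the origin on the work surface. World frame = base frame: x ahead of the robot, y to its left, z up, the work surface at z = 0. Lengths are in m, angles in rad, forces in N, time in s.
With the tool pointing down it reaches from about 0.35 to 0.875 m from the base axis. Payload 15.5 kg.
Tool frame: the origin (TCP) lies on the mounting face of the last link; the fingertips stand 173 mm ahead of it and the grasp point (between the pads) lies 155 mm ahead of it; z points along the fingers, y is the direction in which the jaws open and shut (so a half turn about z gives the same grasp; the last joint's range is limited). The gripper opens to 85 mm and grips with 20 to 120 N. Pads are 22 mm wide; open, the fingers measure 114 mm over their backs; the gripper's body (76 mm by 85 mm) begins 54 mm behind the grasp point. The pads swing forward as they close: fully open they stand 13 mm farther back than shut.
Start: joints at [1.175, 0.494, 1.345, -0, 1.302, -0.096], TCP at [0.185, 0.597, 0.405] pointing down, gripper open.
Joint ranges: [-2.91, 2.91], [-0.82, 2.16], [0.22, 2.67], [-1.22, 4.37], [0.12, 2.79], [-3.08, 3.08]. Speed limits (rad/s): [1.89, 1.89, 2.57, 3.01, 3.01, 3.01].

### API

Orientations are given as a unit quaternion [x, y, z, w].
In Python, from cell import manip gives the robot as it stands.
- The arm moves only by the tool servo_tool, never from a script. Its argument "plan" is one flat list of numbers, 7 for each row, row after row: the opening, from -1 (shut) to 1 (fully open), so that 0 is half open, then the shift along the world's x, y, z in mm, then the turn, a rotation vector about the world's x, y, z in rad. A call has 1 to 8 rows; each row is the pose to reach, as a shift and turn from the pose commanded when the call began; what a row does not reach only later rows make up. A row lasts 1/10 s, in which the tool goes at most 50 mm and 8.59 degrees, less where a joint would pass 70% of its speed; a pose out of reach is approached as far as the arm can. A call with a gripper value outside its range is refused whole. The fingers move at their own pace and stop on an object; "force" is the grip in N (left out, the last holds). Time passes only in rows, so rows that repeat a pose let the fingers close. It gives the time, the measured TCP pose, the force and the opening at its end, in the units of the state.
- manip.observe(): the state, without advancing time (a new reading comes with each control period).
- manip.capture(name): name is "scene" or "side" or "wrist"; returns a dict with "color" (480x640x3 uint8, red, green, blue), "mtx" (3x3 intrinsics, pixels), "xyz" and "rotation" of the camera in the world. Camera axes: x right, y down, z forward; pixel columns grow to the right and rows downward; lengths in m; the calibration is good to about 2 mm. A picture is of the moment at which its call begins. There is no depth.
- manip.sign_off(): hands the job in, once; it reports no verdict.
The state is a dict: "time_s": time; "qpos": joint angles; "joint_vel": joint speeds; "tau": joint torques, N m; "position": TCP position; "tcp_rot": TCP orientation; "force": force on the tool from outside, world axes, zero at the start; "wrist_torque": the same for the moment, N m; "width": finger opening in m.
Only numpy, scipy, OpenCV 4.12 (cv2) and the standard library are available. Lean on these libraries where they do the work, as an engineer would, in place of code of your own. Each camera call takes 0.05 s, during which the arm holds its last target.

## Working session

There is one attempt and no reset: what is moved stays moved. The work goes in short steps, Python scripts to look and compute and a tool call to move; the robot and the scene stay as the last step left them, time stands still between calls to the robot, and variables do not carry over. Pictures are saved under pics/ and viewed, and the job is handed in when it is done.

Besides the shell and the picture viewer there is one more tool, called after ">>>" in YAML: its name, and indented under it one key for each argument. servo_tool: Moves the arm, as the interface text tells. Its arguments: {"type":"object","properties":{"plan":{"type":"array"},"force":{"type":"number"}},"required":["plan"]}

```bash
ls; mkdir -p pics; python3 - <<'E'
from cell import manip
import cv2
print(manip.observe())
for n in ["scene","side","wrist"]:
    c=manip.capture(n)
    cv2.imwrite(f"pics/{n}0.png",c["color"][:,:,::-1])
    print(n,c["mtx"],c["xyz"],c["rotation"])
E
```

```text
pics
{'time_s': 0.0, 'qpos': array([ 1.17447056e+00,  4.94154359e-01,  1.34614402e+00,  4.64598192e-06,
        1.30250947e+00, -9.55175519e-02]), 'joint_vel': array([ 2.13016167e-04,  3.32126584e-05,  1.81161298e-03,  3.86226714e-04,
       -1.44187324e-03, -2.44669458e-03]), 'tau': array([ 4.51056054e-03, -8.82154226e+01, -3.83871102e+01,  3.00708170e-04,
        1.01023490e-02, -8.26308519e-05]), 'position': array([0.1851275 , 0.59678589, 0.40411369]), 'tcp_rot': array([ 1.49838274e-01,  9.88710333e-01, -5.88774432e-04, -1.50092646e-04]), 'force': array([-0.44655674, -0.30172262,  0.56055813]), 'wrist_torque': array([ 0.0215659 ,  0.00158361, -0.00968283]), 'width': 0.08541505755089945}
scene [[563.7202478    0.         318.96590913]
 [  0.         563.7202478  247.09745442]
 [  0.           0.           1.        ]] [ 1.08402457 -0.89794838  0.80498355] [ 0.86292004  0.21571756 -0.12155407 -0.44052191]
side [[528.79926443   0.         320.37097487]
 [  0.         528.79926443 246.17696576]
 [  0.           0.           1.        ]] [1.10288285 0.57844815 0.95053882] [ 0.33372329  0.87383404 -0.32909313 -0.12938526]
wrist [[395.17423717   0.         326.6917252 ]
 [  0.         395.17423717 232.15639909]
 [  0.           0.           1.        ]] [0.11879406 0.61663611 0.37403963] [0.79734691 0.58789073 0.0802239  0.11039259]
```

View pics/scene0.png

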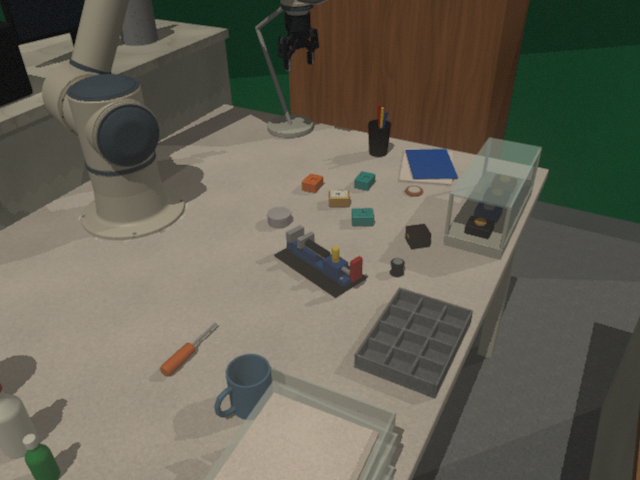

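View pics/side0.png

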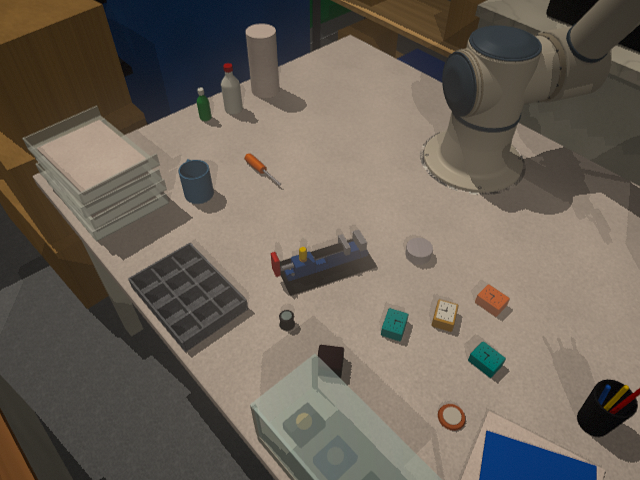

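View pics/wrist0.png

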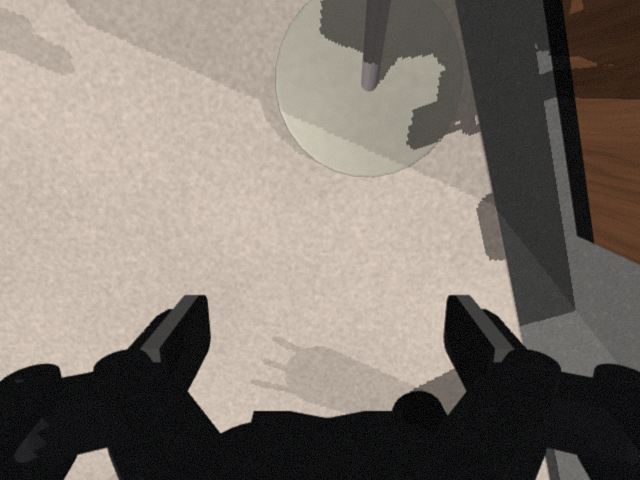

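The scene view shows the holder around (320,262), with the red handle at (356,268), yellow knob at (335,255) and jaws near (295,235). The brass clock is at (339,198). In the side view the handle is at (277,262), the knob at (303,253), the jaws at (345,240) and the clock at (446,313). I'll measure these by colour masks.

```bash
cat > h.py <<'E'
import numpy as np, cv2
from scipy.spatial.transform import Rotation as R
from cell import manip
def cap(n,save=None):
    c=manip.capture(n); 
    if save: cv2.imwrite(f"pics/{save}.png",c["color"][:,:,::-1])
    return c
def ray(c,p):
    d=np.linalg.inv(c["mtx"])@np.array([p[0],p[1],1.]); q=np.array(c["rotation"])
    d=(R.from_quat(q).as_matrix() if q.size==4 else q)@d
    return np.array(c["xyz"]),d/np.linalg.norm(d)
def plane(c,p,z):
    o,d=ray(c,p); return o+d*(z-o[2])/d[2]
def two(c1,p1,c2,p2):
    o1,d1=ray(c1,p1);o2,d2=ray(c2,p2)
    s=np.linalg.lstsq(np.c_[d1,-d2],o2-o1,rcond=None)[0]
    a,b=o1+d1*s[0],o2+d2*s[1]; return (a+b)/2,np.linalg.norm(a-b)
def proj(c,X):
    q=np.array(c["rotation"]);M=R.from_quat(q).as_matrix() if q.size==4 else q
    v=c["mtx"]@(M.T@(np.array(X)-c["xyz"])); return v[:2]/v[2]
def blobs(c,lo,hi,roi=None,amin=10):
    h=cv2.cvtColor(c["color"],cv2.COLOR_RGB2HSV); m=cv2.inRange(h,np.array(lo),np.array(hi))
    if roi: 
        k=np.zeros_like(m);k[roi[1]:roi[3],roi[0]:roi[2]]=1;m=m*k
    n,l,s,ce=cv2.connectedComponentsWithStats(m)
    return [(ce[i].round(1),s[i].tolist(),(l==i).astype(np.uint8)) for i in range(1,n) if s[i,4]>=amin]
E
python3 - <<'E'
from h import *
S=cap("scene");D=cap("side")
for n,c,r in(("scene",S,(270,150,440,300)),("side",D,(250,210,520,370))):
    for nm,lo,hi in(("red",(0,150,60),(6,255,255)),("red2",(172,120,60),(180,255,255)),("yel",(15,120,60),(32,255,255)),("blue",(105,70,20),(125,255,255))):
        for b in blobs(c,lo,hi,r,12): print(n,nm,b[0],b[1])
    x0,y0,x1,y1=r
    cv2.imwrite(f"pics/{n}_z.png",cv2.resize(c["color"][y0:y1,x0:x1,::-1],None,fx=800/(x1-x0)*0.9,fy=800/(x1-x0)*0.9,interpolation=cv2.INTER_CUBIC))
E
```

```text
scene red [355.9 260. ] [351, 257, 11, 7, 38]
scene yel [338.9 200.8] [329, 191, 20, 15, 164]
scene yel [335.1 253.9] [332, 247, 7, 15, 99]
scene blue [424.2 163.3] [406, 150, 34, 29, 878]
scene blue [309.3 251.9] [304, 248, 13, 9, 42]
scene blue [334.9 262.6] [324, 256, 23, 14, 131]
scene blue [319.3 263.7] [315, 260, 8, 9, 49]
scene blue [344.8 278.9] [341, 275, 8, 8, 36]
side red [274.9 263. ] [271, 252, 9, 24, 125]
side yel [302.5 253.8] [299, 247, 8, 15, 104]
side yel [443.1 320.5] [432, 299, 26, 33, 265]
side blue [315.1 258.9] [307, 252, 19, 13, 93]
side blue [296.9 261.7] [291, 255, 14, 13, 98]
side blue [289.  271.4] [285, 268, 10, 8, 40]
```

View pics/scene_z.png

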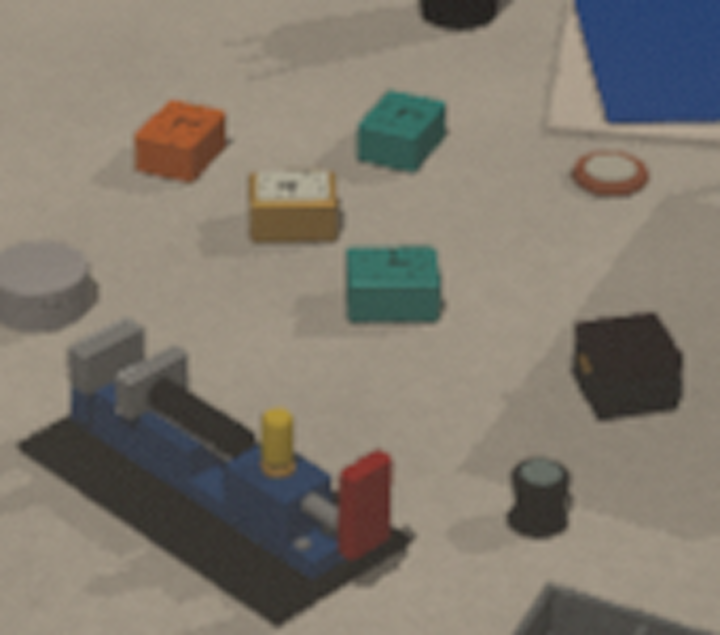

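View pics/side_z.png

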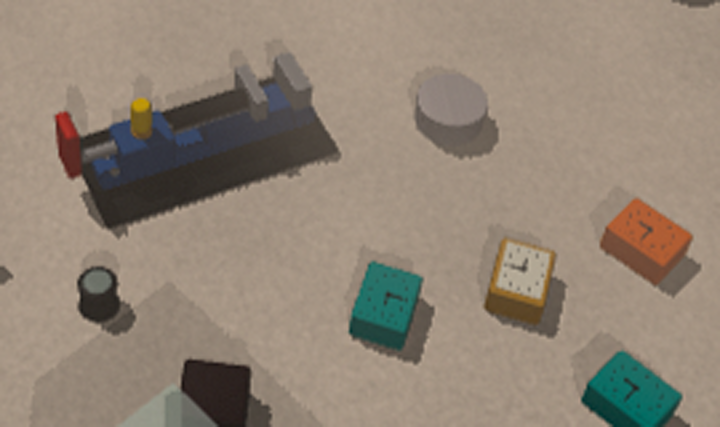

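```bash
python3 - <<'E'
from h import *
S=cap("scene");D=cap("side")
s=lambda x,y:(270+x/4.235,150+y/4.235); d=lambda x,y:(250+x/2.667,210+y/2.667)
K,e=two(S,(335.1,254),D,(302.5,253.8)); print("knob",K,e)
print("board scene",[plane(S,s(*p),.006)[:2].round(4) for p in((20,445),(280,622),(410,535))])
print("board side",[plane(D,d(*p),.006)[:2].round(4) for p in((337,155),(110,226))])
# handle top corners, z=.088
print("hand scene top",[plane(S,s(*p),.088)[:2].round(4) for p in((340,470),(388,453))],"side",[plane(D,d(*p),.088)[:2].round(4) for p in((57,117),(70,113))])
# fixed jaw top z .066
print("fj scene",[plane(S,s(*p),.066)[:2].round(4) for p in((70,350),(135,320))],"side",[plane(D,d(*p),.066)[:2].round(4) for p in((275,56),(303,93))])
for n,c,r in(("side",D,(425,290,465,335)),("scene",S,(325,185,355,212))):
    x0,y0,x1,y1=r;h=cv2.cvtColor(c["color"],cv2.COLOR_RGB2HSV)
    m=np.zeros(h.shape[:2],np.uint8);m[y0:y1,x0:x1]=cv2.inRange(h,(0,0,120),(40,75,255))[y0:y1,x0:x1]
    cv2.imwrite(f"pics/clk_{n}.png",cv2.resize(np.hstack([c["color"][y0:y1,x0:x1,::-1],cv2.merge([m]*3)[y0:y1,x0:x1]]),None,fx=9,fy=9,interpolation=cv2.INTER_NEAREST))
E
```

```text
knob [ 0.62156062 -0.00726142  0.06657865] 0.00038197915863803653
board scene [array([ 0.4568, -0.0038]), array([ 0.6572, -0.0722]), array([0.6864, 0.0229])]
board side [array([0.4901, 0.0984]), array([0.6847, 0.0263])]
hand scene top [array([ 0.6746, -0.0405]), array([ 0.6898, -0.0168])] side [array([ 0.6835, -0.0372]), array([ 0.673 , -0.0336])]
fj scene [array([0.4812, 0.0167]), array([0.4982, 0.059 ])] side [array([0.4901, 0.0172]), array([0.5022, 0.0633])]
```

View pics/clk_side.png

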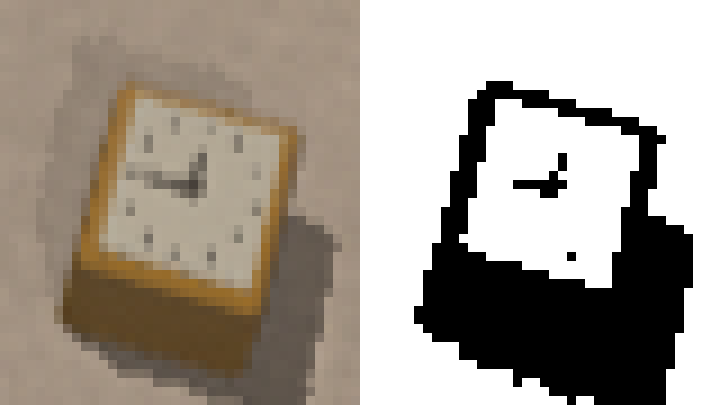

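View pics/clk_scene.png

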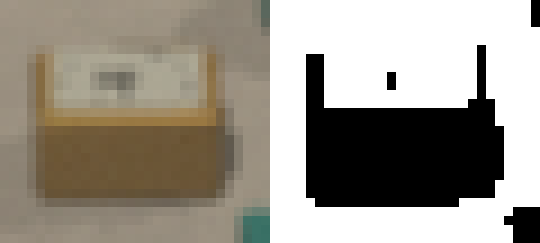

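```bash
python3 - <<'E'
from h import *
D=cap("side");S=cap("scene")
P=np.array([plane(D,(425+x/9,290+y/9),.03)[:2] for x,y in((122,85),(298,128),(258,312),(78,268))])
print(P.round(4),P.mean(0))
for i in range(4):
    e=P[(i+1)%4]-P[i];print(np.linalg.norm(e),np.degrees(np.arctan2(e[1],e[0])))
print("scene chk",[plane(S,(325+x/9,185+y/9),.03)[:2].round(4) for x,y in((36,124),(222,124),(213,54),(40,50))])
print("teal",plane(D,(250+392/2.667,210+292/2.667),.03)[:2],plane(D,(250+632/2.667,210+385/2.667),.03)[:2])
print("orange",plane(D,(250+648/2.667,210+232/2.667),.03)[:2],"tin",plane(D,(250+452/2.667,210+98/2.667),.03)[:2],"loupe",plane(D,(250+99/2.667,210+278/2.667),.03)[:2],"box",plane(D,(330,357),.03)[:2])
E
```

```text
[[0.4684 0.2589]
 [0.447  0.2946]
 [0.4946 0.3206]
 [0.5161 0.2855]] [0.48153012 0.28988854]
0.041548303803952864 120.94468983313877
0.05426497942477482 28.699627869673584
0.04122110942330289 -58.53780450297795
0.054625199881545766 -150.9403824522342
scene chk [array([0.4693, 0.2514]), array([0.5187, 0.2763]), array([0.498 , 0.3123]), array([0.4498, 0.2908])]
teal [0.57238274 0.23437282] [0.5002329  0.40802494]
orange [0.37599545 0.33253148] tin [0.3847444  0.13266415] loupe [0.73387851 0.0730852 ] box [0.73512202 0.20635161]
```

>>> servo_tool:
  plan: [1, 35, -45, 0, 0, 0, -0.14, 1, 70, -90, 0, 0, 0, -0.28, 1, 105, -135, 0, 0, 0, -0.42, 1, 140, -180, 0, 0, 0, -0.56, 1, 175, -225, 0, 0, 0, -0.7, 1, 210, -270, 0, 0, 0, -0.84, 1, 245, -315, 0, 0, 0, -0.98, 1, 280, -355, 0, 0, 0, -1.1]

```text
time_s: 1.25
position: [0.4327, 0.2803, 0.4049]
tcp_rot: [0.647, 0.763, 0.0, 0.0]
force: [0.9, 1.2, -0.3]
width: 0.0852
```

```bash
python3 - <<'E'
from h import *
W=cap("wrist","w1");print(W["xyz"],W["rotation"],manip.observe()["position"],proj(W,(.482,.288,.03)))
E
```

```text
[0.42082579 0.34759035 0.3748078 ] [0.98721301 0.08154368 0.01098905 0.13652962] [0.43695547 0.27583433 0.40494154] [383.92924195 201.34992888]
```

View pics/w1.png

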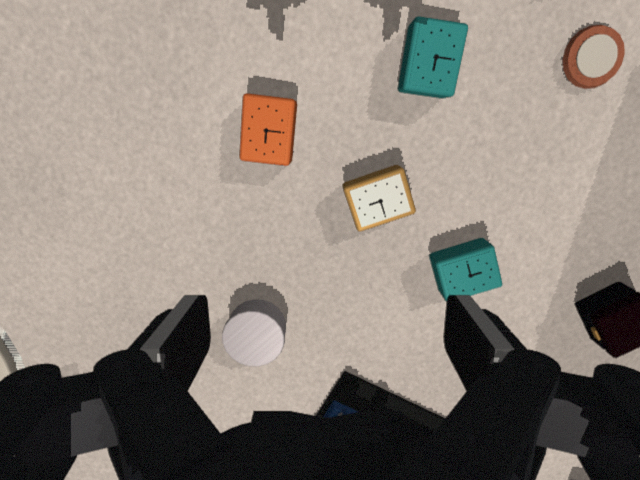

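>>> servo_tool:
  plan: [1, 10, -45, 0, 0, 0, -0.1, 1, 20, -90, 0, 0, 0, -0.2, 1, 30, -135, 0, 0, 0, -0.3, 1, 40, -180, 0, 0, 0, -0.4, 1, 50, -225, 0, 0, 0, -0.52, 1, 60, -270, 0, 0, 0, -0.52, 1, 70, -310, 0, 0, 0, -0.52, 1, 70, -332, 0, 0, 0, -0.52]

```text
time_s: 2.1
position: [0.5027, -0.0527, 0.4048]
tcp_rot: [0.82, 0.572, 0.0, 0.001]
force: [-0.0, 0.1, -0.0]
width: 0.0852
```

```bash
python3 - <<'E'
from h import *
W=cap("wrist","w2");o=manip.observe();print(o["position"],o["tcp_rot"],o["time_s"])
print(W["xyz"],W["rotation"])
c={"mtx":W["mtx"],"xyz":np.array([0.42082579,0.34759035,0.3748078]),"rotation":np.array([0.98721301,0.08154368,0.01098905,0.13652962])}
P=np.array([plane(c,p,.03)[:2] for p in((344,187),(403,167),(415,212),(362,231))])
print(P.round(4),P.mean(0))
for i in range(4):
    e=P[(i+1)%4]-P[i];print(np.linalg.norm(e),np.degrees(np.arctan2(e[1],e[0])))
E
```

```text
[ 0.50247607 -0.05422766  0.40473248] [ 8.20047117e-01  5.72295479e-01 -1.02324256e-04  7.74921241e-04] 2.15
[0.52576251 0.011239   0.37467868] [ 0.97526716 -0.17314824 -0.02372132  0.135318  ]
[[0.4448 0.2948]
 [0.4922 0.3204]
 [0.5113 0.2831]
 [0.4679 0.258 ]] [0.47906624 0.28905362]
0.05380287387578434 28.35568131553914
0.04192863707659479 -62.76597900107334
0.050133947272727644 -149.96817781010282
0.04348181503333152 122.13969905563619
```

View pics/w2.png

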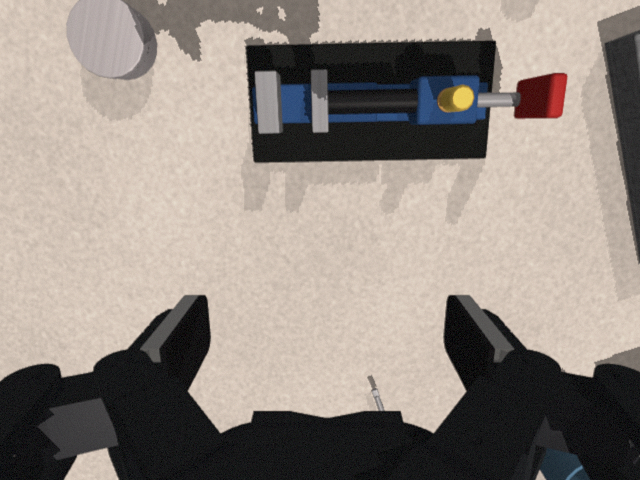

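```bash
python3 - <<'E'
from h import *
c={"mtx":cap("wrist")["mtx"],"xyz":np.array([0.52576251,0.011239,0.37467868]),"rotation":np.array([0.97526716,-0.17314824,-0.02372132,0.135318])}
P=np.array([plane(c,p,.006)[:2] for p in((247,45),(495,42),(487,157),(254,162))])
print(P.round(4),P.mean(0))
for i in range(4):
    e=P[(i+1)%4]-P[i];print(np.linalg.norm(e),np.degrees(np.arctan2(e[1],e[0])))
F=np.array([plane(c,p,.088)[:2] for p in((566,74),(563,117))]);print("fin outer edge",F,F.mean(0))
J=np.array([plane(c,p,.066)[:2] for p in((277,71),(279,132))]);print("fixed jaw face top",J,J.mean(0),np.degrees(np.arctan2(*(J[1]-J[0])[::-1])))
M=np.array([plane(c,p,.067)[:2] for p in((311,71),(312,132),(327,70),(328,132))]);print("mov jaw",M,M.mean(0))
k=plane(c,(461,97),.0835);print("knob top",k)
ce=P.mean(0)
for a in(158,159,160,161):
    u=np.array([np.cos(np.radians(a)),np.sin(np.radians(a))]);v=np.array([-u[1],u[0]])
    for n,X in(("fin",F.mean(0)),("fj",J.mean(0)),("knob",k[:2]),("knob2",np.array([.6216,-.0073]))):
        d=X-ce;print(a,n,(d@u).round(4),(d@v).round(4))
E
```

```text
[[ 4.833e-01  9.280e-02]
 [ 6.830e-01  2.220e-02]
 [ 6.533e-01 -7.000e-02]
 [ 4.502e-01 -4.000e-04]] [0.56748226 0.01112974]
0.21181172254000227 -19.48945847124922
0.09688453779739262 -107.84661471091631
0.2146774616427415 161.08191869812165
0.09898556117846899 70.46569868050895
fin outer edge [[ 0.68854997 -0.0162217 ]
 [ 0.68129075 -0.04334941]] [ 0.68492036 -0.02978555]
fixed jaw face top [[0.50388186 0.05609542]
 [0.48910545 0.01566166]] [0.49649366 0.03587854] -110.07469355080026
mov jaw [[0.52711001 0.04746373]
 [0.51261533 0.00707308]
 [0.53824065 0.04410417]
 [0.52395728 0.00291557]] [0.52548082 0.02538914]
knob top [ 0.61939548 -0.0063428   0.0835    ]
158 fin -0.1242 -0.0061
158 fj 0.0751 0.0036
158 knob -0.0547 -0.0032
158 knob2 -0.0571 -0.0032
159 fin -0.1243 -0.0039
159 fj 0.0751 0.0023
159 knob -0.0547 -0.0023
159 knob2 -0.0571 -0.0022
160 fin -0.1243 -0.0017
160 fj 0.0752 0.001
160 knob -0.0548 -0.0013
160 knob2 -0.0572 -0.0012
161 fin -0.1244 0.0005
161 fj 0.0752 -0.0003
161 knob -0.0548 -0.0004
161 knob2 -0.0572 -0.0002
```

>>> servo_tool:
  plan: [0.1, 40, 6, 0, 0, 0, 0.014, 0.1, 80, 12, -20, 0, 0, 0.014, 0.1, 120, 18, -50, 0, 0, 0.014, 0.1, 150, 22, -80, 0, 0, 0.014, 0.1, 170, 26, -100, 0, 0, 0.014, 0.1, 170, 26, -100, 0, 0, 0.014, 0.1, 170, 26, -100, 0, 0, 0.014]

```text
time_s: 2.9
position: [0.6717, -0.0231, 0.3043]
tcp_rot: [0.815, 0.579, -0.0, -0.0]
force: [-0.4, 0.3, 0.5]
width: 0.0472
```

```bash
python3 - <<'E'
from h import *
W=cap("wrist","w3");S=cap("scene","s3");D=cap("side","d3");o=manip.observe();print(o["position"],o["tcp_rot"],o["time_s"],o["width"])
a=2*np.degrees(np.arctan2(o["tcp_rot"][1],o["tcp_rot"][0]))-90;print("tool y ang",a)
E
```

```text
[ 0.67149823 -0.02373488  0.30597814] [8.15366539e-01 5.78944703e-01 4.86298100e-04 4.49672702e-04] 3.05 0.04689325130675945
tool y ang -19.247276447398193
```

View pics/w3.png

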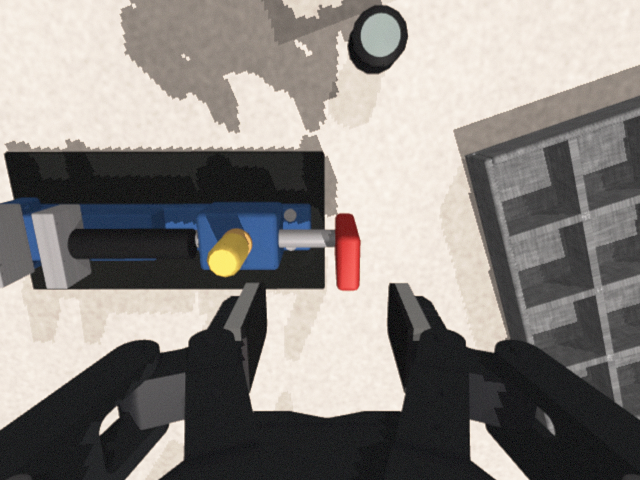

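```bash
python3 - <<'E'
from h import *
im=cv2.imread("pics/w3.png");cv2.imwrite("pics/w3z.png",cv2.resize(im[200:300,190:380],None,fx=4,fy=4))
c=cap("wrist")
o=manip.observe();print(o["position"],o["time_s"]);u=np.array([-.943,.332]);u3=np.array([-.943,.332,0]);v=np.array([-.332,-.943,0])
ctr=np.array([.568,.0115,0])
for z in(.034,.088):
    for x in(-.126,-.114):
        for y in(-.015,.015): print(z,x,y,proj(c,ctr+u3*x+v*y+[0,0,z]).round(0))
E
```

```text
[ 0.67152371 -0.02382824  0.30604332] 3.1
0.034 -0.126 -0.015 [354. 211.]
0.034 -0.126 0.015 [353. 256.]
0.034 -0.114 -0.015 [335. 210.]
0.034 -0.114 0.015 [334. 256.]
0.088 -0.126 -0.015 [361. 234.]
0.088 -0.126 0.015 [360. 290.]
0.088 -0.114 -0.015 [337. 234.]
0.088 -0.114 0.015 [336. 290.]
```

View pics/w3z.png

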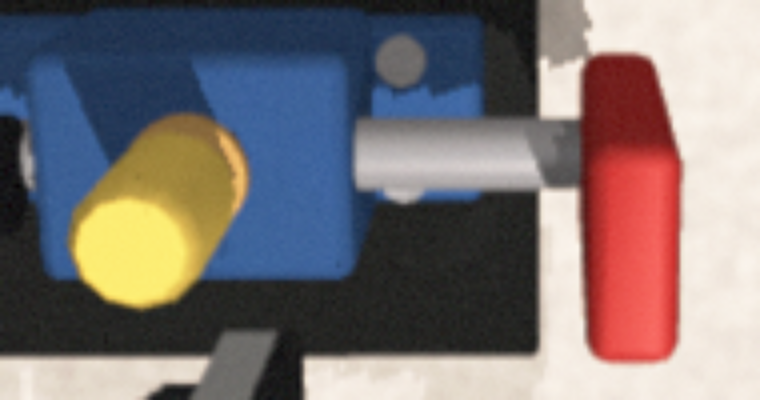

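>>> servo_tool:
  plan: [0.1, 10, -5, -15, 0, 0, 0, 0.1, 10, -5, -35, 0, 0, 0, 0.1, 10, -5, -60, 0, 0, 0, 0.1, 10, -5, -80, 0, 0, 0, 0.1, 10, -5, -80, 0, 0, 0, 0.1, 10, -5, -80, 0, 0, 0]

```text
time_s: 3.7
position: [0.6821, -0.0291, 0.2248]
tcp_rot: [0.815, 0.579, -0.0, -0.0]
force: [-0.3, -0.2, 0.5]
width: 0.0467
```

```bash
python3 - <<'E'
from h import *
W=cap("wrist","w4");D=cap("side","d4");o=manip.observe();print(o["position"],o["force"],o["time_s"],o["width"])
d=o["position"][:2]-np.array([.568,.0115]);print(d@[-.943,.332],d@[-.332,-.943])
cv2.imwrite("pics/d4z.png",cv2.resize(D["color"][200:310,230:390,::-1],None,fx=4,fy=4))
E
```

```text
[ 0.68243937 -0.02904008  0.22591896] [0.55884257 0.76601885 0.87940683] 3.8 0.04717960923836498
-0.12137563601982493 0.00023542529883440787
```

View pics/w4.png

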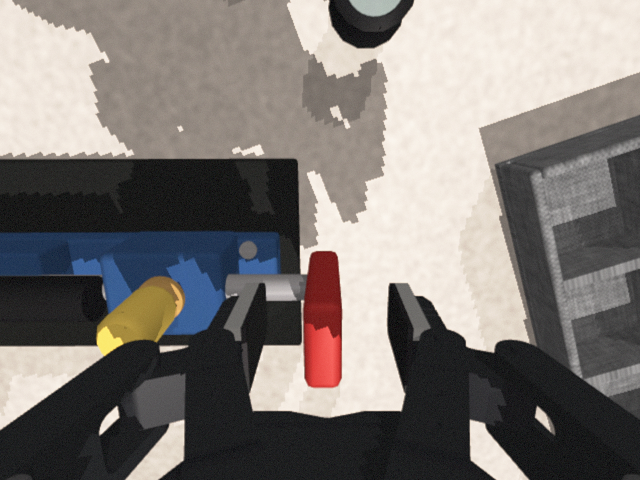

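View pics/d4z.png

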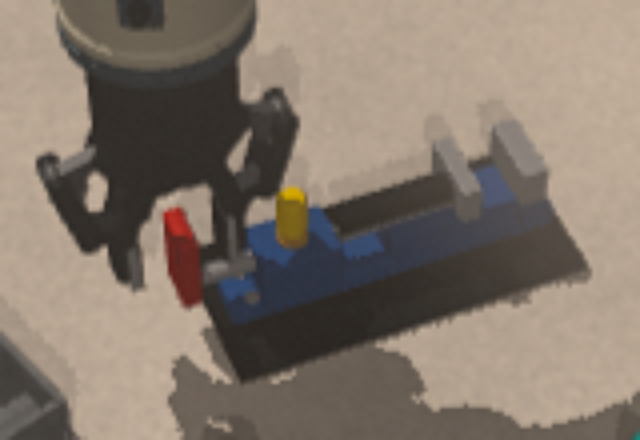

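The fin, at (323,310) in the wrist view, stands between the open fingers. The fingertips are clear of the housing, so I'm closing on it.

>>> servo_tool:
  plan: [-1, 0, 0, 0, 0, 0, 0, -1, 0, 0, 0, 0, 0, 0, -1, 0, 0, 0, 0, 0, 0, -1, 0, 0, 0, 0, 0, 0, -1, 0, 0, 0, 0, 0, 0]
  force: 50

```text
time_s: 4.3
position: [0.6817, -0.0287, 0.2254]
tcp_rot: [0.815, 0.579, -0.0, -0.0]
force: [-4.3, 1.0, 8.5]
width: 0.0109
```

>>> servo_tool:
  plan: [-1, 5, -1.7, 0, 0, 0, 0, -1, 10, -3.4, 0, 0, 0, 0, -1, 15, -5, 0, 0, 0, 0, -1, 20, -7, 0, 0, 0, 0, -1, 25, -9, 0, 0, 0, 0, -1, 30, -10.5, 0, 0, 0, 0, -1, 35, -12.3, 0, 0, 0, 0, -1, 39, -13.7, 0, 0, 0, 0]

```text
time_s: 5.1
position: [0.7206, -0.0422, 0.2254]
tcp_rot: [0.815, 0.579, -0.0, -0.001]
force: [-9.0, 3.9, 10.1]
width: 0.0113
```

>>> servo_tool:
  plan: [-1, 1, -0.35, 0, 0, 0, 0, -1, 2, -0.7, 0, 0, 0, 0, -1, 3, -1, 0, 0, 0, 0, -1, 4, -1.4, 0, 0, 0, 0, -1, 4, -1.4, 0, 0, 0, 0]

```text
time_s: 5.6
position: [0.7245, -0.0436, 0.2254]
tcp_rot: [0.815, 0.579, -0.0, -0.0]
force: [-7.3, 4.0, 9.7]
width: 0.0111
```

```bash
cat > pin.py <<'E'
from h import *
import sys
D=cap("side");S=cap("scene");o=manip.observe();print(o["position"],o["force"],o["time_s"],o["width"])
for n,c,r in(("scene",S,(315,235,355,280)),("side",D,(280,230,330,290))):
    b=max(blobs(c,(15,120,60),(32,255,255),r,12),key=lambda b:b[1][4]);print(n,b[0],b[1])
cv2.imwrite(f"pics/{sys.argv[1]}.png",np.hstack([cv2.resize(D["color"][200:300,230:330,::-1],None,fx=4,fy=4),cv2.resize(S["color"][210:310,290:390,::-1],None,fx=4,fy=4)]))
E
python3 pin.py p1
```

```text
[ 0.72451119 -0.0435797   0.22541624] [-6.75287851  3.38897967  9.45633105] 5.7 0.011750396321813029
scene [335.  252.9] [332, 247, 7, 13, 85]
side [302.5 253. ] [299, 247, 8, 13, 91]
```

View pics/p1.png

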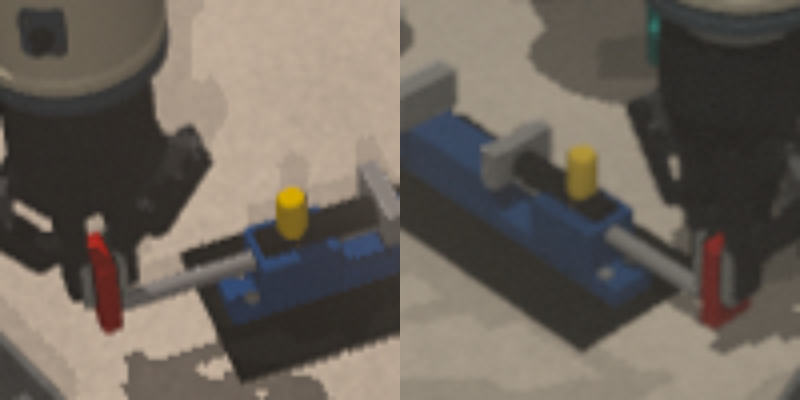

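The pin is still riding, with its top edge at row 247 in both views, and the jaw travel is about 45 mm. I'll keep creeping.

>>> servo_tool:
  plan: [-1, 1, -0.35, 0, 0, 0, 0, -1, 2, -0.7, 0, 0, 0, 0, -1, 3, -1, 0, 0, 0, 0, -1, 3, -1, 0, 0, 0, 0]

```text
time_s: 6.1
position: [0.7275, -0.0446, 0.2254]
tcp_rot: [0.815, 0.579, -0.0, -0.0]
force: [-7.9, 2.6, 10.2]
width: 0.0113
```

```bash
python3 pin.py p2
```

```text
[ 0.72747974 -0.04458639  0.22538387] [-6.25870914  3.65080688  8.77159573] 6.2 0.011528792906890215
scene [334.9 252.9] [331, 247, 8, 13, 88]
side [302.5 253. ] [299, 247, 8, 13, 92]
```

>>> servo_tool:
  plan: [-1, 1, -0.35, 0, 0, 0, 0, -1, 2, -0.7, 0, 0, 0, 0, -1, 2, -0.7, 0, 0, 0, 0]

```text
time_s: 6.5
position: [0.7295, -0.0453, 0.2254]
tcp_rot: [0.815, 0.579, -0.0, -0.0]
force: [-7.5, 3.1, 11.2]
width: 0.0114
```

```bash
python3 pin.py p3
```

```text
[ 0.72944832 -0.04526627  0.22539183] [-7.12448898  3.42612834  9.64228343] 6.6 0.01145055468495549
scene [334.8 254.7] [332, 249, 7, 12, 70]
side [302.6 254.5] [299, 249, 8, 13, 83]
```

>>> servo_tool:
  plan: [-1, 0.5, -0.17, 0, 0, 0, 0, -1, 0.5, -0.17, 0, 0, 0, 0]

```text
time_s: 6.8
position: [0.73, -0.0454, 0.2254]
tcp_rot: [0.815, 0.579, -0.0, -0.0]
force: [-8.2, 2.7, 9.3]
width: 0.0113
```

```bash
python3 pin.py p4
```

```text
[ 0.7299247  -0.04541741  0.22540898] [-7.43574454  2.63733069  9.36166587] 6.9 0.011405329910698585
scene [334.8 254.7] [332, 249, 7, 12, 70]
side [302.6 254.5] [299, 249, 8, 13, 83]
```

View pics/p4.png

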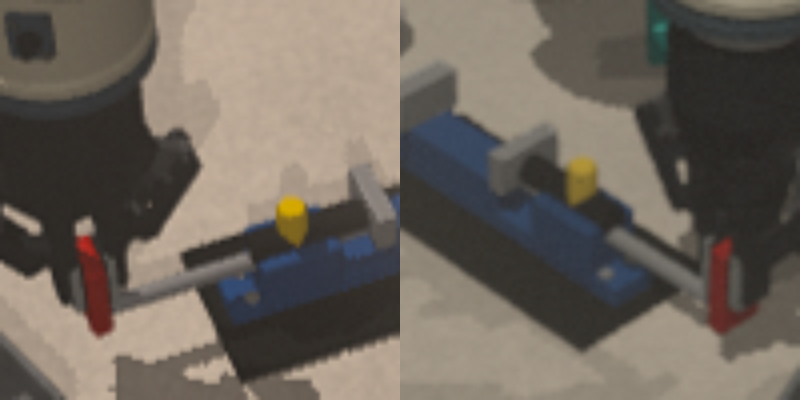

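The knob top fell about 2.5 px in both views. 8 mm should give about 2.2 px at this range, so the pin has dropped. Releasing the handle.

>>> servo_tool:
  plan: [-0.5, 0, 0, 0, 0, 0, 0, -0.3, 0, 0, 0, 0, 0, 0, 0.1, 0, 0, 0, 0, 0, 0, 0.2, 0, 0, 10, 0, 0, 0, 0.2, 0, 0, 40, 0, 0, 0, 0.2, 0, 0, 80, 0, 0, 0, 0.6, 0, 0, 120, 0, 0, 0, 0.6, 0, 0, 120, 0, 0, 0]

```text
time_s: 7.7
position: [0.7317, -0.046, 0.352]
tcp_rot: [0.815, 0.579, 0.004, 0.004]
force: [-0.1, -1.4, 0.7]
width: 0.0681
```

```bash
python3 pin.py p5
```

```text
[ 0.73055222 -0.04585129  0.34640921] [-0.81012218 -0.91588376  0.12416465] 7.8 0.06897982189611213
scene [334.8 254.6] [332, 249, 7, 12, 69]
side [302.6 254.5] [299, 249, 8, 13, 83]
```

View pics/p5.png

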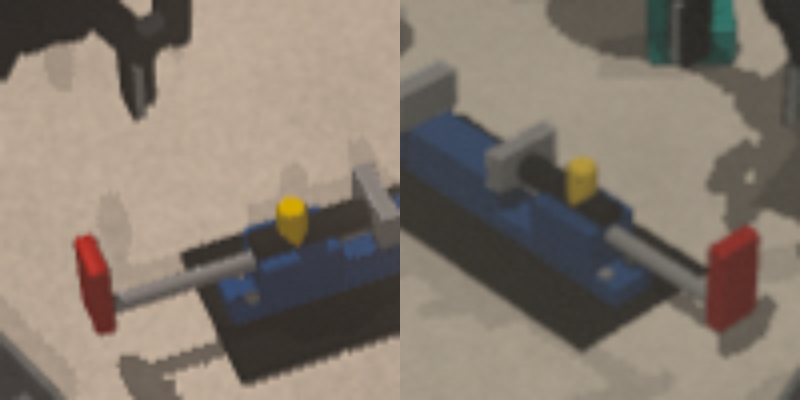

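>>> servo_tool:
  plan: [0.6, -28, 38, 0, 0, 0, -0.14, 0.6, -56, 76, 0, 0, 0, -0.28, 0.6, -84, 114, 0, 0, 0, -0.42, 0.6, -112, 152, 0, 0, 0, -0.56, 0.6, -140, 190, 0, 0, 0, -0.7, 0.6, -168, 228, 0, 0, 0, -0.73, 0.6, -196, 266, 0, 0, 0, -0.73, 0.6, -224, 300, 0, 0, 0, -0.73]

```text
time_s: 8.6
position: [0.5047, 0.2555, 0.3438]
tcp_rot: [0.968, 0.25, -0.001, 0.0]
force: [1.0, 0.8, 0.1]
width: 0.0685
```

```bash
cat > st.py <<'E'
from h import *
import sys
W=cap("wrist",sys.argv[1]);o=manip.observe();q=o["tcp_rot"];print(o["position"],o["force"],o["time_s"],o["width"],"tooly",2*np.degrees(np.arctan2(q[1],q[0]))-90, W["xyz"].tolist(),W["rotation"].tolist())
E
python3 st.py w5
```

```text
[0.50087428 0.25913476 0.34361942] [-5.06468947  5.92705633  0.72888963] 8.65 0.06845175032583155 tooly -60.95461317751211 [0.5641240077857471, 0.2882004622896554, 0.3135193275792824] [0.8531276800694172, -0.5030503833549191, -0.07037274719783697, 0.11900062923225276]
```

View pics/w5.png

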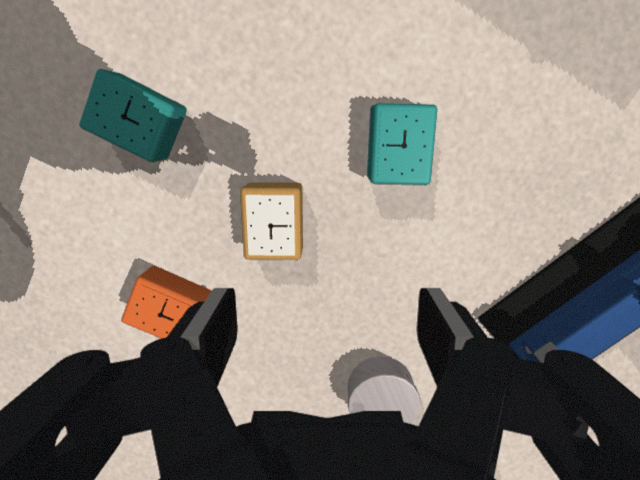

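```bash
python3 - <<'E'
from h import *
c={"mtx":np.array([[395.174,0,326.692],[0,395.174,232.156],[0,0,1]]),"xyz":np.array([0.5641240077857471,0.2882004622896554,0.3135193275792824]),"rotation":np.array([0.8531276800694172,-0.5030503833549191,-0.07037274719783697,0.11900062923225276])}
im=cv2.imread("pics/w5.png");cv2.imwrite("pics/w5z.png",cv2.resize(im[170:270,225:325],None,fx=6,fy=6))
print(proj(c,(.48,.2893,.03)))
x=np.array([np.cos(np.radians(29.2)),np.sin(np.radians(29.2)),0]);y=np.array([-x[1],x[0],0])
for z in(.03,0):
  for a in(-.028,.028):
    for b in(-.022,.022): print(z,a,b,((proj(c,np.array([.48,.2893,z])+a*x+b*y)-[225,170])*6).round())
E
```

```text
[270.55963593 222.2255347 ]
0.03 -0.028 -0.022 [457. 527.]
0.03 -0.028 0.022 [109. 528.]
0.03 0.028 -0.022 [446.  87.]
0.03 0.028 0.022 [80. 89.]
0 -0.028 -0.022 [470. 454.]
0 -0.028 0.022 [153. 455.]
0 0.028 -0.022 [461.  51.]
0 0.028 0.022 [129.  53.]
```

View pics/w5z.png

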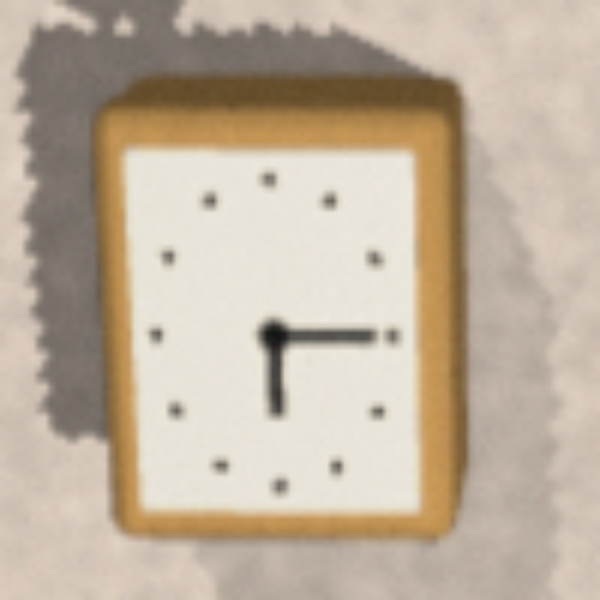

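>>> servo_tool:
  plan: [0.6, -11, 15, -15, 0, 0, 0, 0.6, -22, 29, -40, 0, 0, 0, 0.6, -22, 29, -80, 0, 0, 0, 0.6, -22, 29, -105, 0, 0, 0, 0.6, -22, 29, -105, 0, 0, 0, 0.6, -22, 29, -105, 0, 0, 0]

```text
time_s: 9.25
position: [0.4844, 0.283, 0.2396]
tcp_rot: [0.968, 0.25, -0.001, 0.0]
force: [0.6, -0.2, 0.2]
width: 0.0682
```

```bash
python3 st.py w6
```

```text
[0.48474154 0.28315872 0.2404053 ] [-0.24881706  0.4819819   0.0284812 ] 9.3 0.06828266530538009 tooly -61.0904405102485 [0.5437937333912061, 0.3157380449289759, 0.20933809362126268] [0.853101098899219, -0.5031160983288542, -0.07023998549512751, 0.11899181104992035]
```

View pics/w6.png

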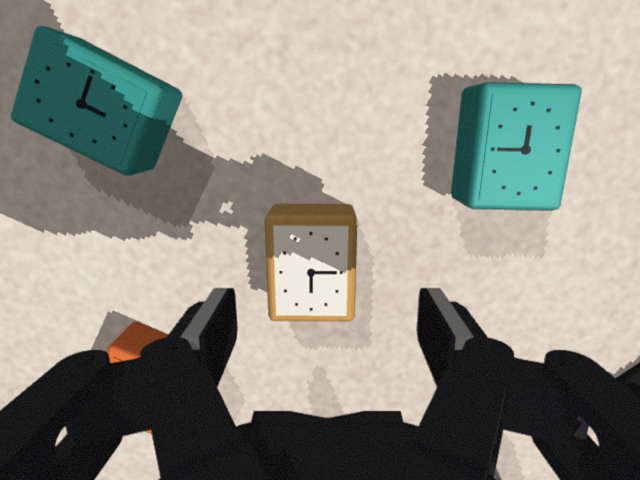

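>>> servo_tool:
  plan: [0.6, -6, 5, -15, 0, 0, 0, 0.6, -6, 5, -40, 0, 0, 0, 0.6, -6, 5, -65, 0, 0, 0, 0.6, -6, 5, -65, 0, 0, 0, 0.6, -6, 5, -65, 0, 0, 0]

```text
time_s: 9.8
position: [0.4789, 0.2883, 0.1759]
tcp_rot: [0.968, 0.25, 0.0, -0.0]
force: [0.2, 0.9, 0.2]
width: 0.0684
```

```bash
python3 st.py w7
```

```text
[0.47904335 0.28834341 0.17631329] [-0.09697593  0.75669551  0.09117257] 9.85 0.06846669255319222 tooly -61.088279124059696 [0.5383601328668364, 0.32098392135564074, 0.14586631901295577] [0.8532244712963762, -0.5032424402747644, -0.06954131283221324, 0.11797903922685403]
```

View pics/w7.png

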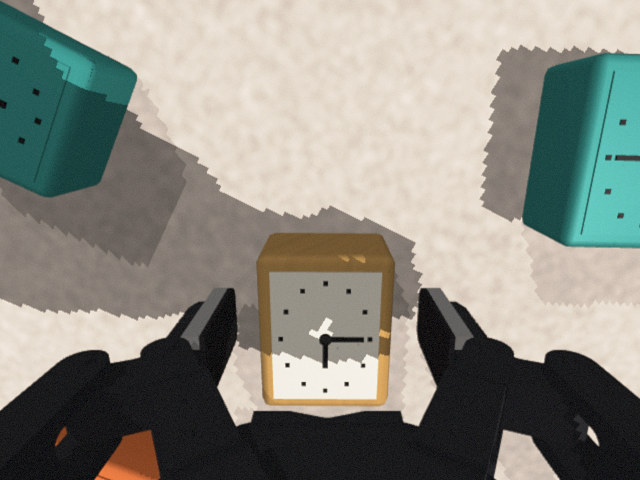

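The clock stands centred between the fingers, with its dial at (325,338). Closing.

>>> servo_tool:
  plan: [-1, 0, 0, 0, 0, 0, 0, -1, 0, 0, 0, 0, 0, 0, -1, 0, 0, 0, 0, 0, 0, -1, 0, 0, 0, 0, 0, 0]
  force: 40

```text
time_s: 10.25
position: [0.4788, 0.2883, 0.1761]
tcp_rot: [0.968, 0.25, 0.001, -0.0]
force: [-1.0, -1.5, 13.2]
width: 0.0435
```

>>> servo_tool:
  plan: [-1, 0, 0, 10, 0, 0, 0, -1, 0, 0, 30, 0, 0, 0, -1, 0, 0, 60, 0, 0, 0, -1, 0, 0, 95, 0, 0, 0, -1, 0, 0, 95, 0, 0, 0]

```text
time_s: 10.75
position: [0.4794, 0.2887, 0.2744]
tcp_rot: [0.968, 0.25, 0.003, -0.001]
force: [0.3, -0.1, -3.2]
width: 0.0435
```

```bash
python3 st.py w8
```

```text
[0.4788712  0.2883905  0.27228599] [-0.16937212  0.24912202 -3.16196776] 10.8 0.04314532039159644 tooly -61.077987470902684 [0.5389889364069871, 0.3214797089629185, 0.24469271934893835] [0.8536169980080621, -0.503354975939606, -0.06789315081366425, 0.11559545398126918]
```

View pics/w8.png

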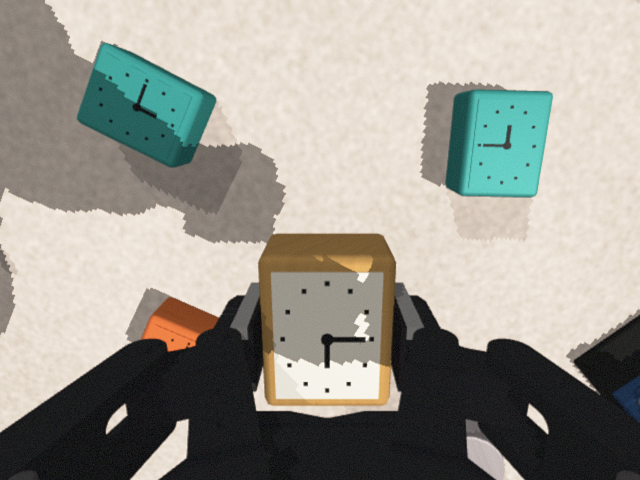

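```bash
python3 - <<'E'
from h import *
K=np.array([[395.174,0,326.692],[0,395.174,232.156],[0,0,1]])
c={"mtx":K,"xyz":np.array([0.5383601328668364,0.32098392135564074,0.14586631901295577]),"rotation":np.array([0.8532244712963762,-0.5032424402747644,-0.06954131283221324,0.11797903922685403])}
P=np.array([plane(c,p,.03)[:2] for p in((258,265),(394,265),(388,404),(264,404))]);print(P,P.mean(0))
t=np.array([.47904,.28834]);a=np.radians(-61.08+90);x=np.array([np.cos(a),np.sin(a)]);print("offset along tool x, perp",(P.mean(0)-t)@x,(P.mean(0)-t)@[-x[1],x[0]])
im=cv2.imread("pics/w7.png");cv2.imwrite("pics/w7z.png",cv2.resize(im[225:415,240:410],None,fx=3,fy=3))
S=cap("scene");D=cap("side","d8")
cv2.imwrite("pics/h8.png",np.hstack([cv2.resize(D["color"][210:310,260:390,::-1],(520,400)),cv2.resize(S["color"][220:300,270:370,::-1],(280,224)).repeat(1,0) if 0 else np.zeros((400,1,3),np.uint8)]))
E
```

```text
[[0.49009765 0.31877654]
 [0.51062208 0.28164825]
 [0.4658279  0.25655365]
 [0.44500098 0.29423211]] [0.47788715 0.28780264]
offset along tool x, perp -0.001268942694209617 8.715327278264478e-05
```

View pics/w7z.png

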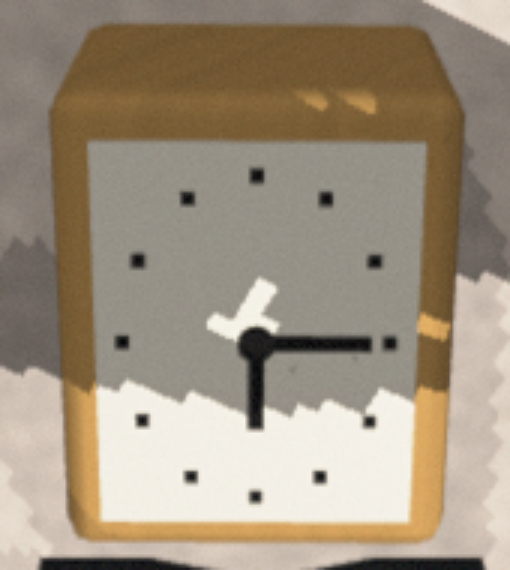

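View pics/h8.png

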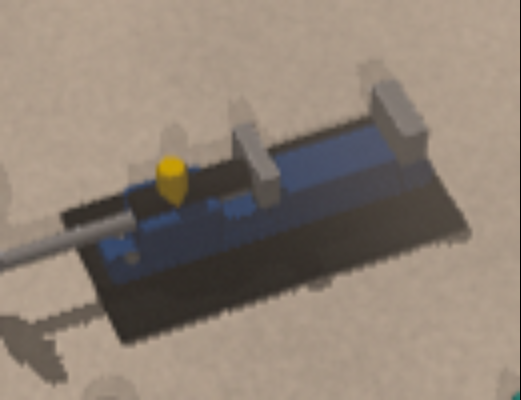

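The jaw is locked wide open, with the moving jaw at about (255,165) in the zoomed view, and the clock sits square in the grip. Carrying it over the bed.

>>> servo_tool:
  plan: [-1, 7, -38, 0, 0, 0, -0.14, -1, 14, -76, 5, 0, 0, -0.28, -1, 21, -114, 5, 0, 0, -0.42, -1, 28, -152, 5, 0, 0, -0.56, -1, 36, -190, 5, 0, 0, -0.7, -1, 44, -228, 5, 0, 0, -0.843, -1, 50, -263, 5, 0, 0, -0.843, -1, 50, -263, 5, 0, 0, -0.843]

```text
time_s: 11.7
position: [0.5288, 0.0217, 0.2736]
tcp_rot: [0.985, -0.17, -0.001, 0.0]
force: [0.5, 0.4, -1.7]
width: 0.043
```

>>> servo_tool:
  plan: [-1, 0, 0, 0, 0, 0, 0, -1, 0, 0, 0, 0, 0, 0]

```text
time_s: 11.9
position: [0.528, 0.0258, 0.274]
tcp_rot: [0.986, -0.168, -0.001, 0.0]
force: [-1.2, 0.8, -2.5]
width: 0.0433
```

```bash
python3 st.py w9; python3 - <<'E'
from h import *
D=cap("side");S=cap("scene")
cv2.imwrite("pics/h9.png",np.hstack([cv2.resize(D["color"][180:310,260:390,::-1],(400,400)),cv2.resize(S["color"][190:300,265:375,::-1],(400,400))]))
E
```

```text
[0.52804324 0.02604389 0.27416633] [ 0.27940975  1.33351681 -1.00949152] 11.95 0.04329372717002383 tooly -109.31578803565891 [0.5920701540056503, 0.0025353767184111064, 0.24375350335640839] [-0.5727925294947137, 0.8079958141262416, 0.11228627969808953, -0.08027000623571867]
```

View pics/w9.png

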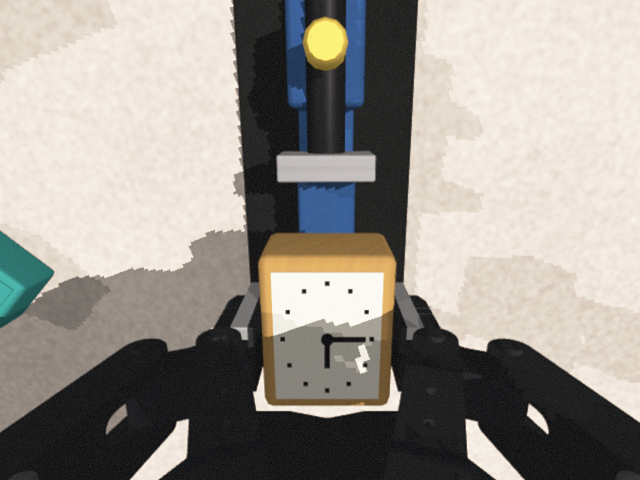

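View pics/h9.png

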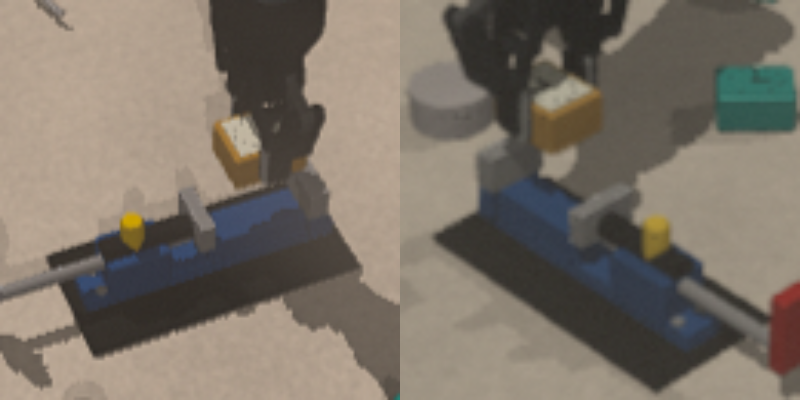

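```bash
python3 - <<'E'
from h import *
K=np.array([[395.174,0,326.692],[0,395.174,232.156],[0,0,1]])
c={"mtx":K,"xyz":np.array([0.5920701540056503,0.0025353767184111064,0.24375350335640839]),"rotation":np.array([-0.5727925294947137,0.8079958141262416,0.11228627969808953,-0.08027000623571867])}
u=np.array([-.943,.332]);v=np.array([-.332,-.943]);ctr=np.array([.568,.0115])
f=lambda X:(((X[:2]-ctr)@u).round(4),((X[:2]-ctr)@v).round(4))
print("knob",f(plane(c,(326,42),.0755)),"jaw top far edge",f(plane(c,(277,153),.067)),f(plane(c,(375,153),.067)),"near",f(plane(c,(277,169),.067)),f(plane(c,(375,169),.067)))
print("housing end",f(plane(c,(288,105),.05)),f(plane(c,(363,105),.05)),"tcp",f(np.array([.52804,.02604])))
print("clock",[f(plane(c,p,.2742-.1461)) for p in((260,265),(395,265),(389,404),(265,404))])
E
```

```text
knob (np.float64(-0.0548), np.float64(0.0003)) jaw top far edge (np.float64(-0.0116), np.float64(-0.0212)) (np.float64(-0.0117), np.float64(0.0219)) near (np.float64(-0.0046), np.float64(-0.0214)) (np.float64(-0.0047), np.float64(0.0222))
housing end (np.float64(-0.0323), np.float64(-0.0174)) (np.float64(-0.0324), np.float64(0.0176)) tcp (np.float64(0.0425), np.float64(-0.0004))
clock [(np.float64(0.0178), np.float64(-0.0201)), (np.float64(0.0178), np.float64(0.0219)), (np.float64(0.0692), np.float64(0.0223)), (np.float64(0.0692), np.float64(-0.0207))]
```

>>> servo_tool:
  plan: [-1, 1.5, -0.5, -10, 0, 0, 0, -1, 1.5, -0.5, -25, 0, 0, 0, -1, 1.5, -0.5, -40, 0, 0, 0, -1, 1.5, -0.5, -50, 0, 0, 0, -1, 1.5, -0.5, -54, 0, 0, 0, -1, 1.5, -0.5, -54, 0, 0, 0, -1, 1.5, -0.5, -54, 0, 0, 0]

```text
time_s: 12.75
position: [0.5301, 0.0247, 0.221]
tcp_rot: [0.986, -0.168, 0.0, -0.0]
force: [-0.4, -0.9, -2.6]
width: 0.0433
```

>>> servo_tool:
  plan: [-1, 0, 0, -1, 0, 0, 0, -1, 0, 0, -2, 0, 0, 0, -1, 0, 0, -3, 0, 0, 0, -1, 0, 0, -3, 0, 0, 0]

```text
time_s: 13.15
position: [0.5299, 0.0247, 0.2177]
tcp_rot: [0.986, -0.168, 0.0, -0.0]
force: [-0.1, -0.3, -3.6]
width: 0.0433
```

```bash
python3 st.py w10; python3 - <<'E'
from h import *
D=cap("side");S=cap("scene")
cv2.imwrite("pics/h10.png",np.hstack([cv2.resize(D["color"][180:310,260:390,::-1],(400,400)),cv2.resize(S["color"][190:300,265:375,::-1],(400,400))]))
E
```

```text
[0.52992531 0.024671   0.21770769] [-0.09409561  0.0097171  -2.89306026] 13.2 0.04347528899766497 tooly -109.3783649329198 [0.5940339428645259, 0.001352112210688045, 0.18756092446886016] [-0.5726606016877543, 0.8082331192421985, 0.11170540134774148, -0.07963016730099892]
```

View pics/w10.png

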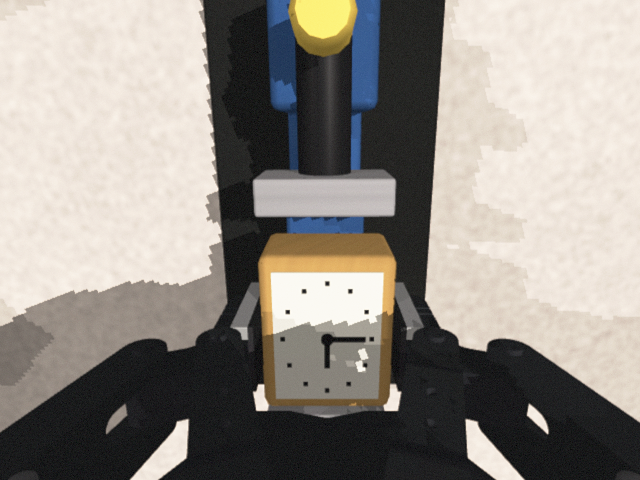

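View pics/h10.png

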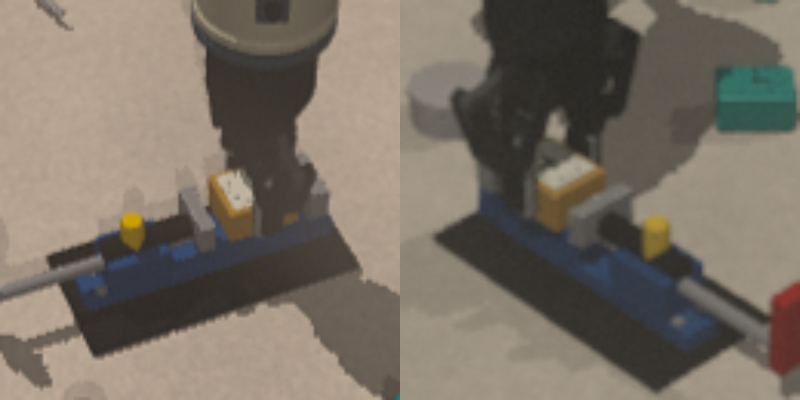

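The clock hangs just over the bed between the jaws, dial up at (327,340), with no contact force yet. I'll lower the last 2 mm until it touches.

>>> servo_tool:
  plan: [-1, 0, 0, -0.5, 0, 0, 0, -1, 0, 0, -1, 0, 0, 0, -1, 0, 0, -1.5, 0, 0, 0, -1, 0, 0, -1.5, 0, 0, 0]

```text
time_s: 13.7
position: [0.5299, 0.0247, 0.2162]
tcp_rot: [0.986, -0.168, -0.0, 0.0]
force: [0.0, 0.9, -2.0]
width: 0.0435
```

>>> servo_tool:
  plan: [-1, 0, 0, -0.5, 0, 0, 0, -1, 0, 0, -1, 0, 0, 0, -1, 0, 0, -1, 0, 0, 0]

```text
time_s: 14.0
position: [0.5298, 0.0247, 0.2161]
tcp_rot: [0.986, -0.168, 0.0, -0.0]
force: [-6.0, 0.2, 19.6]
width: 0.0433
```

The clock is on the bed: contact came at 216 mm, as expected. I'll ease off, open and rise.

>>> servo_tool:
  plan: [-1, 0, 0, 0.7, 0, 0, 0, -1, 0, 0, 0.7, 0, 0, 0, 0.2, 0, 0, 0.7, 0, 0, 0, 0.6, 0, 0, 0.7, 0, 0, 0, 0.6, 0, 0, 0.7, 0, 0, 0, 0.6, 0, 0, 15, 0, 0, 0, 0.6, 0, 0, 50, 0, 0, 0, 0.6, 0, 0, 90, 0, 0, 0]

```text
time_s: 14.8
position: [0.5295, 0.0247, 0.3053]
tcp_rot: [0.986, -0.168, -0.001, 0.0]
force: [0.8, -0.2, 0.7]
width: 0.0684
```

```bash
python3 st.py w11; python3 - <<'E'
from h import *
D=cap("side");S=cap("scene")
cv2.imwrite("pics/h11.png",np.hstack([cv2.resize(D["color"][180:310,260:390,::-1],(400,400)),cv2.resize(S["color"][190:300,265:375,::-1],(400,400))]))
E
```

```text
[0.53106642 0.02468856 0.31165508] [4.62457978 0.34798051 9.79303579] 14.85 0.06776681919733157 tooly -109.3671708520798 [0.5935772452423077, 0.0013680054711250533, 0.2750182215727378] [-0.572505979157906, 0.8081216147598992, 0.11255381987620168, -0.08067215887514116]
```

View pics/w11.png

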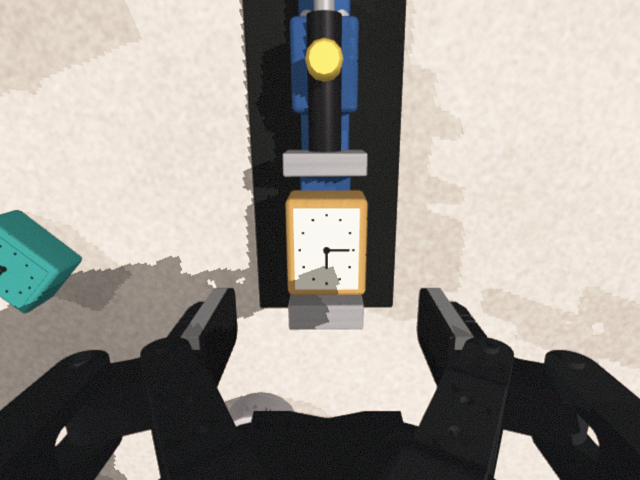

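View pics/h11.png

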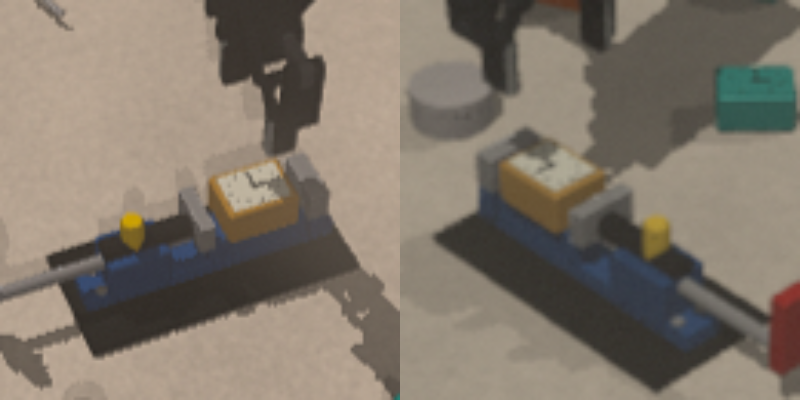

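The clock lies lengthwise on the bed, dial up, with a small gap to the fixed jaw at (326,310) and clear of the moving jaw at (325,163). The pin is still down. Now going for the knob.

>>> servo_tool:
  plan: [0, 30, -10, 0, 0, 0, 0, 0, 60, -21, 0, 0, 0, 0, 0, 85, -30, 0, 0, 0, 0, 0, 91, -32, 0, 0, 0, 0, 0, 91, -32, -20, 0, 0, 0, 0, 91, -32, -40, 0, 0, 0, 0, 91, -32, -40, 0, 0, 0]

```text
time_s: 15.65
position: [0.6194, -0.0071, 0.2621]
tcp_rot: [0.986, -0.168, -0.003, 0.0]
force: [-0.2, -0.3, 0.6]
width: 0.0427
```

```bash
python3 st.py w12
```

```text
[ 0.61997695 -0.0071189   0.26363292] [-0.07508457  0.36200559  0.23044492] 15.7 0.042432272867177094 tooly -109.37256914441974 [0.6833763532906826, -0.030375645373963655, 0.23154176228981058] [-0.572366674156294, 0.8079568715642772, 0.11363132399348357, -0.08179245817810224]
```

View pics/w12.png

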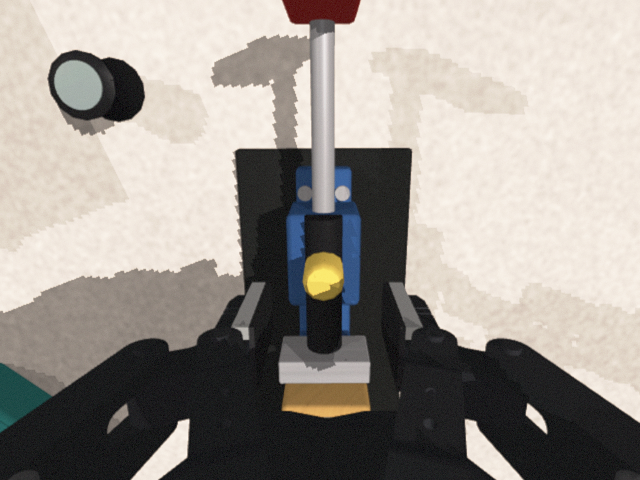

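```bash
python3 - <<'E'
from h import *
K=np.array([[395.174,0,326.692],[0,395.174,232.156],[0,0,1]])
c={"mtx":K,"xyz":np.array([0.6833763532906826,-0.030375645373963655,0.23154176228981058]),"rotation":np.array([-0.572366674156294,0.8079568715642772,0.11363132399348357,-0.08179245817810224])}
print(plane(c,(323,277),.0755),manip.observe()["position"])
E
```

```text
[ 0.62259564 -0.00770886  0.0755    ] [ 0.61997695 -0.0071189   0.26363292]
```

>>> servo_tool:
  plan: [0, 0, 0, -15, 0, 0, 0, 0, 0, 0, -30, 0, 0, 0, 0, 0, 0, -39, 0, 0, 0, 0, 0, 0, -39, 0, 0, 0, 0, 0, 0, -39, 0, 0, 0]

```text
time_s: 16.2
position: [0.6211, -0.0073, 0.2268]
tcp_rot: [0.986, -0.168, 0.0, -0.0]
force: [-0.2, 0.0, 0.1]
width: 0.0423
```

```bash
python3 st.py w13;python3 pin.py p13
```

```text
[ 0.62116072 -0.00731957  0.22699835] [ 0.36119599 -0.0625053  -0.72183634] 16.25 0.0427816562891144 tooly -109.37458029334367 [0.6852055228186443, -0.030602081711968265, 0.19671008870535406] [-0.5727116967573552, 0.8082282614077281, 0.11157701893210059, -0.07949187823531327]
[ 0.62115879 -0.00733239  0.22697605] [ 0.98330094  0.06794157 -0.25190952] 16.35 0.042732948828052536
scene [335.1 254.7] [332, 250, 8, 11, 68]
side [328.5 242.2] [328, 237, 2, 11, 21]
```

View pics/w13.png

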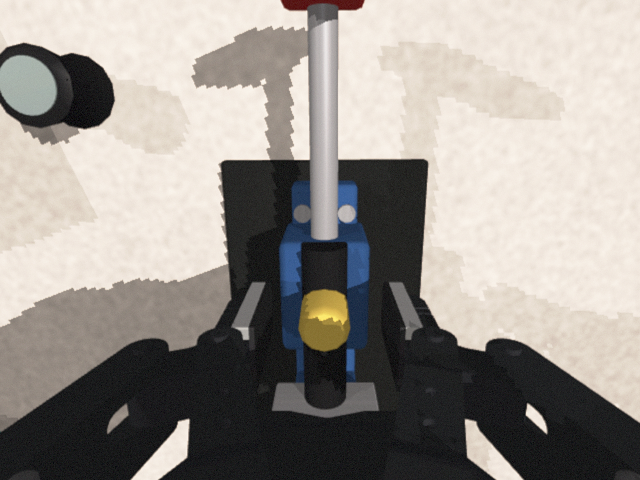

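View pics/p13.png

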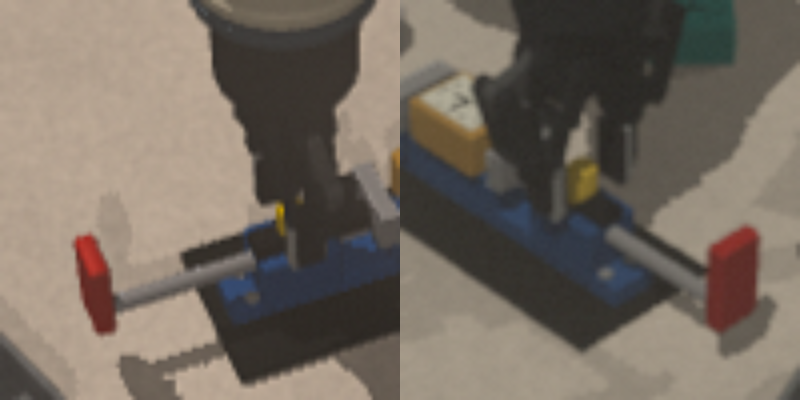

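The knob is at (324,318), centred between the fingers. Closing on it.

>>> servo_tool:
  plan: [-1, 0, 0, 0, 0, 0, 0, -1, 0, 0, 0, 0, 0, 0, -1, 0, 0, 0, 0, 0, 0, -1, 0, 0, 0, 0, 0, 0, -1, 0, 0, 0, 0, 0, 0]
  force: 35

```text
time_s: 16.85
position: [0.6212, -0.0068, 0.2268]
tcp_rot: [0.986, -0.168, 0.001, -0.001]
force: [0.6, 7.2, 5.3]
width: 0.0166
```

>>> servo_tool:
  plan: [-1, 0, 0, 3, 0, 0, 0, -1, 0, 0, 6, 0, 0, 0, -1, 0, 0, 9, 0, 0, 0, -1, 0, 0, 12, 0, 0, 0, -1, 0, 0, 13, 0, 0, 0, -1, 0, 0, 13, 0, 0, 0, -1, 0, 0, 13, 0, 0, 0]

```text
time_s: 17.55
position: [0.6213, -0.0068, 0.2395]
tcp_rot: [0.986, -0.168, 0.001, -0.001]
force: [3.6, 6.3, -1.2]
width: 0.0167
```

```bash
python3 st.py w14;python3 pin.py p14
```

```text
[ 0.62125209 -0.00679822  0.23947592] [2.94070201 6.76454245 0.05705663] 17.6 0.01620485466660937 tooly -109.38016725212682 [0.6854299627252831, -0.03008454583500449, 0.20943517669354628] [-0.5727576238467428, 0.8082366759397247, 0.1116962668101741, -0.07890579175198735]
[ 0.62126794 -0.00680413  0.23947098] [ 2.33618644  7.43908548 -0.21916164] 17.7 0.016280003262908446
scene [337.7 251.3] [336, 246, 4, 12, 29]Traceback (most recent call last):
  File "pin.py", line 5, in <module>
    b=max(blobs(c,(15,120,60),(32,255,255),r,12),key=lambda b:b[1][4]);print(n,b[0],b[1])
ValueError: max() iterable argument is empty
```

View pics/w14.png

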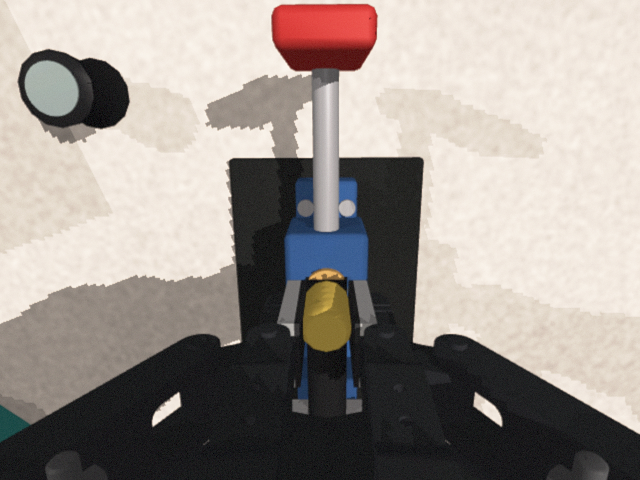

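The jaw has sprung in: the handle came nearer, with its lower edge now at row 70. I'll let the pin down onto the rod, open and rise.

>>> servo_tool:
  plan: [-1, 0, 0, -2, 0, 0, 0, -1, 0, 0, -4, 0, 0, 0, -0.6, 0, 0, -4, 0, 0, 0, 0, 0, 0, -4, 0, 0, 0, 0, 0, 0, -4, 0, 0, 0, 0, 0, 0, 10, 0, 0, 0, 0, 0, 0, 50, 0, 0, 0, 0, 0, 0, 95, 0, 0, 0]

```text
time_s: 18.5
position: [0.6204, -0.0074, 0.3353]
tcp_rot: [0.986, -0.168, -0.001, 0.0]
force: [0.5, 0.5, 1.4]
width: 0.0428
```

>>> servo_tool:
  plan: [0, 0, 0, 20, 0, 0, 0, 0, -20, -40, 40, 0, 0, 0, 0, -40, -80, 40, 0, 0, 0, 0, -60, -120, 40, 0, 0, 0, 0, -80, -160, 40, 0, 0, 0, 0, -80, -160, 40, 0, 0, 0]

```text
time_s: 19.1
position: [0.5388, -0.1712, 0.3754]
tcp_rot: [0.985, -0.17, 0.0, 0.001]
force: [-0.7, 0.5, -0.3]
width: 0.0428
```

```bash
python3 pin.py p15; python3 - <<'E'
from h import *
D=cap("side","d15");S=cap("scene","s15")
cv2.imwrite("pics/h15.png",np.hstack([cv2.resize(D["color"][180:310,260:390,::-1],(400,400),interpolation=cv2.INTER_CUBIC),cv2.resize(S["color"][190:300,265:375,::-1],(400,400),interpolation=cv2.INTER_CUBIC)]))
E
```

```text
[ 0.54045012 -0.16817896  0.3752059 ] [-0.39247306  0.51105596 -0.40551347] 19.2 0.042752815656097114
scene [335.1 253.5] [332, 247, 7, 15, 93]
side [302.4 253.2] [299, 247, 8, 14, 97]
```

View pics/h15.png

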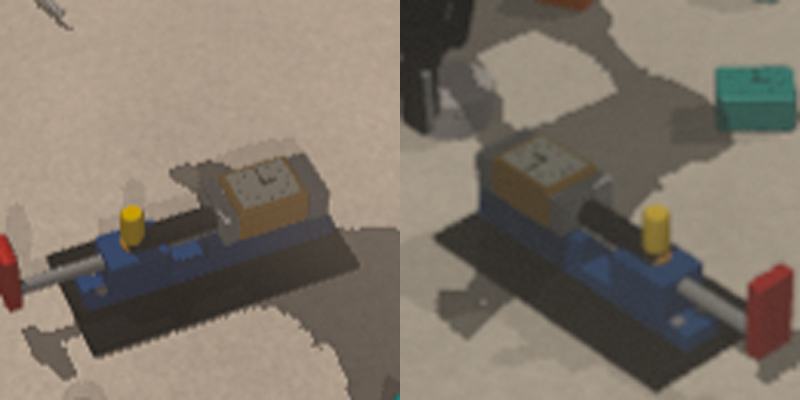

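View pics/s15.png

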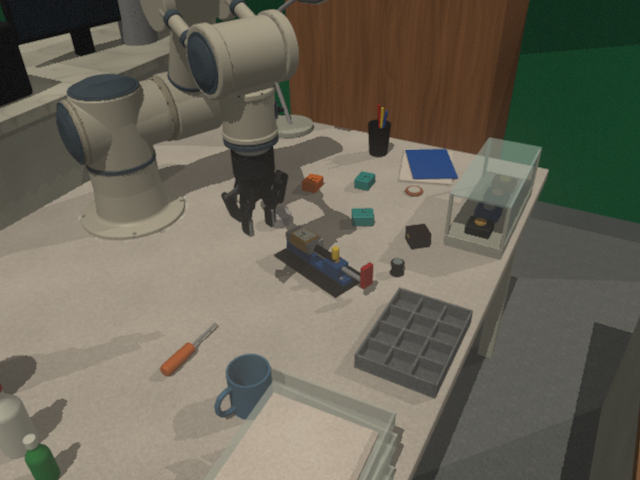

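The clock is clamped dial up between both jaws at side-zoom (265,195). The pin is riding again with its top at row 247 as at the start, so the holder has not moved. The bystanders in view are in place and the arm is clear.

```bash
python3 -c "
from cell import manip
print(manip.observe()['time_s'],manip.sign_off())"
```

```text
the job is handed in; nothing more can be done
19.3 None
```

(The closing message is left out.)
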